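# Zero the sample press

## Robot

A 6-joint arm with a two-finger parallel gripper is mounted at the origin on a cart in front of the work surface, level with it; the furniture and walls round the work are solid. World frame = base frame: x ahead of the robot, y to its left, z up, the work surface at z = 0. Lengths are in m, angles in rad, forces in N, time in s.
With the tool pointing down it reaches from about 0.35 to 0.975 m from the base axis. Payload 4.9 kg.
Tool frame: the origin (TCP) lies between the finger pads; the fingertips stand 17 mm ahead of it and the grasp point (between the pads) lies 2 mm behind it; z points along the fingers, y is the direction in which the jaws open and shut (so a half turn about z gives the same grasp; the last joint's range is limited). The gripper opens to 85 mm and grips with 20 to 120 N. Pads are 22 mm wide; open, the fingers measure 114 mm over their backs; the gripper's body (76 mm by 85 mm) begins 54 mm behind the grasp point. The pads swing forward as they close: fully open they stand 13 mm farther back than shut.
Start: joints at [-1.38, 0.053, 1.613, -0, 1.476, -0.119], TCP at [0.191, -0.595, 0.248] pointing down, gripper open.
Joint ranges: [-3.01, 3.01], [-1.01, 2.22], [0.06, 2.58], [-1.02, 4.17], [0.09, 2.62], [-3.14, 3.14]. Speed limits (rad/s): [2.57, 2.57, 3.14, 3.14, 3.14, 3.14].

## Interface

Orientations are given as a unit quaternion [w, x, y, z].
In Python, from plant import state, grab_frame, camera_model, job_done, find_in, silhouettes, landmark_of gives the robot as it stands.
- The arm moves only by the shell command python3 -m crank 'ROWS'. ROWS is JSON, a list of rows, each an object with "angular": the turn, a rotation vector about the tool's x, y, z each as a share of 5 degrees, from -1 to 1, a list of three; "delta_pos": the shift along the tool's x, y, z each as a share of 3 cm, from -1 to 1, a list of three; "gripper": the opening, from 0 (shut) to 1 (fully open). In form: [{"angular": [ax, ay, az], "delta_pos": [tx, ty, tz], "gripper": gripper}, ...]. A call has 1 to 12 rows; each row shifts and turns the commanded pose from where the row before left it, along the tool's axes as they then stand; what a row does not reach is not made up. A row lasts 1/8 s, in which the tool goes at most 62.5 mm and 10.7 degrees, less where a joint would pass 70% of its speed; a pose out of reach is approached as far as the arm can. A call with a number of a shift or a turn outside -1 to 1 is refused whole. A call with a gripper value outside its range is refused whole. The fingers move at their own pace and stop on an object; the grip force is fixed at half the most. Time passes only in rows, so rows that do not move let the fingers close. It gives the time, the measured TCP pose, the force and the opening at its end, in the units of the state.
- state(): the state, without advancing time (a new reading comes with each control period).
- grab_frame(name): name is "scene" or "top" or "wrist"; returns the picture (400x640x3 uint8, red, green, blue); there is no depth.
- camera_model(name): a dict with "camera_matrix" (3x3 intrinsics, pixels), "rvec" (rotation vector, rad) and "tvec" (3), from world to camera coordinates, as OpenCV has them; the wrist camera has in their place "mount" (4x4, takes a point from camera to tool coordinates, whose origin is the TCP and whose axes are the flange's). Camera axes: x right, y down, z forward; pixel columns grow to the right and rows downward; lengths in m; the calibration is good to about 2 mm. A picture is of the moment at which its call begins: read the wrist's pose just before it. camera_model takes no time and is no camera call.
- job_done(): hands the job in, once; it reports no verdict.
Trained networks look in the newest picture that a camera, given by its name, has taken for a name from the list of things; names that differ only in an ending like _2 or _b are one class to them, and where a whole thing is asked for, a point or a joint stands for the part that bears it (a point fixed in the world has none). Each returns a list of dicts, best first, with "conf" (0 to 1); they miss things now and then, are a little off and sometimes report something else, mostly with a low value. They report only what shows in the picture. A call takes as long as a camera call. They do not tell look-alikes from the thing itself.
- find_in(camera, target): "bbox" ([left, top, right, bottom] in pixels, round what is visible of it).
- silhouettes(camera, target): "mask" (400x640 bool, what is visible of it) and "bbox" ([left, top, right, bottom] in pixels, round what is visible of it).
- landmark_of(camera, target): "pixel" ([column, row] in pixels: a listed point, or the origin of a listed thing).
The state is a dict: "time": time; "joint_pos": joint angles; "joint_vel": joint speeds; "joint_efforts": joint torques, N m; "tool_pos": TCP position; "tool_rot": TCP orientation; "contact_force": force on the tool from outside, world axes, zero at the start; "ft_torque": the same for the moment, N m; "gripper_width": opening from 0.0 (shut) to 1.0 (fully open).
Only numpy, scipy, OpenCV 4.12 (cv2) and the standard library are available. Lean on these libraries where they do the work, as an engineer would, in place of code of your own. Each camera call takes 0.05 s, during which the arm holds its last target.

## Task

Turn the black handwheel of the small screw press clockwise until its foot holds the sample puck with about 20 N (feel for it; never press with more than 45 N). Then, leaving the handwheel as it is, turn the graduated metal ring below it until its red zero line stands at the red pointer on the far side of the head. Leave the puck where it lies and everything else on the bench alone.

Things in the scene. Friction and masses are not known exactly. Their poses are not given: they have to be found in the camera images.
- press: Grey screw press, fixed; base 155x100x14 mm. Origin: on the bench under the vertical spindle axis; x from the axis to the pointer and column (away from the robot). On the axis, mm above the bench: anvil top 24, puck to 46, round head (92 across) 84 to 104, scale ring 105 to 125, handwheel 127 to 151. The column, 60 to 96 mm behind the axis, ends 1 mm below the top of the head
- wheel_mid (a point): Centre of the black ribbed handwheel on the spindle axis, 139 mm above the bench; 43 mm across, 24 mm high. Clockwise from above lowers the ram 5 mm/rad; 4.5 rad in all, starting 0 to 0.3 rad from the upper end. Steady drag 0.20 N m either way, stays where left; each newton of pressing adds a back-turning 0.005 N m. The foot meets the puck after 0.5 to 2.2 rad
- zero_mark (a point): Red zero line of the scale ring: point on the ring's rim, 30 mm from the spindle axis, 107 mm above the bench; the line runs up the whole rim and over the top edge. The ring's other lines are black, one every 15 degrees
- pointer_tip (a point): Tip of the fixed red pointer lying on the head beyond the ring as seen from the robot: 31.5 mm from the spindle axis, 107 mm above the bench. The pointer is 6 mm wide, reaches 49.5 mm from the axis, top 108 mm above the bench
- ram: Steel ram, 20 mm across, with what it carries. Origin: centre of the ram's own underside. Below it a brass sleeve, screwed out by an unknown 0 to 7 mm, and a sprung black foot 22 mm across, its free underside 17 mm plus that unknown below the origin. The foot gives 1 mm per 12 N (60 N per radian of handwheel), 8 mm of travel
- puck: Brown cast sample puck, 40 mm across, 22 mm high, loose on the anvil. Origin: centre of its underside
- anvil_top (a point): Centre of the anvil's top face, 24 mm above the bench, on the spindle axis
- vial: Sample vial, 28 mm across, 66 mm high, standing on the bench; origin: centre of its underside. A bystander, to be left where it is
- screwdriver: Yellow screwdriver, 153 x 19 x 20 mm, lying on the bench; origin: under its middle. A bystander, to be left where it is
- tape: Yellow roll of tape, 64 mm across, 18 mm high, lying on the bench; origin: centre of its underside. A bystander, to be left where it is
- ring_mid (a point): Centre of the aluminium scale ring on the spindle axis, 115 mm above the bench; 60 mm across, 20 mm high, directly under the handwheel. It turns along with the handwheel, but can be turned on its own either way, without end, against a light drag of 0.03 N m
Mind the look-alikes: they are no part of the job. Several things have the shape of the press; the one meant has the colours described above. Leave any pink look-alike of the puck alone.

How it is judged:
On the way, in this order (a step that is already met when the one before it is completed fails the run):
1. the foot holds the puck with 10 to 32 N (contact force between ram and puck between 10 and 32 N), for 0.4 s.
2. the ring's zero line stands at the pointer (horizontal distance between zero_mark and pointer_tip below 0.004 m), for 0.2 s.
At the end, for the whole second after the job is handed in: The foot holds the puck with 10 to 32 N, the ring's zero line is within 4 mm of the pointer's tip seen from above (within about 7 degrees, less than half a tick spacing), and the puck still lies on the anvil within 9 mm of its centre (all of step 1 and horizontal distance between zero_mark and pointer_tip below 0.004 m and horizontal distance between puck and anvil_top below 0.009 m); the robot touches nothing.
It fails at once if the foot pressed the puck with more than 45 N (contact force between ram and puck above 45 N).
It fails at once if the puck was pushed about (distance of puck from where it was at the start of the episode above 0.006 m).
It fails at once if the vial was disturbed (distance of vial from where it was at the start of the episode above 0.015 m).
It fails at once if the screwdriver was disturbed (distance of screwdriver from where it was at the start of the episode above 0.015 m).
It fails at once if the tape was disturbed (distance of tape from where it was at the start of the episode above 0.015 m).
It also fails if it takes over 53 s, if anything falls off the work surface, if the arm or the gripper's body presses on something with over 40 N, if the wrist force passes 120 N, or if a joint passes its speed limit or range.

## Working session

There is one attempt and no reset: what is moved stays moved. The work goes in short steps, Python scripts to look and compute and a shell command to move; the robot and the scene stay as the last step left them, time stands still between calls to the robot, and variables do not carry over. Pictures are saved under pics/ and viewed, and the job is handed in when it is done.

```bash
ls; mkdir -p pics; cat > h.py <<'E'
import numpy as np, cv2
from plant import *
def save(name,fn,crop=None,scale=1):
    im=grab_frame(name)
    if crop: im=im[crop[1]:crop[3],crop[0]:crop[2]]
    if scale!=1: im=cv2.resize(im,None,fx=scale,fy=scale,interpolation=cv2.INTER_CUBIC)
    cv2.imwrite('pics/'+fn,cv2.cvtColor(im,cv2.COLOR_RGB2BGR))
def ray(name,px,st=None):
    m=camera_model(name);K=np.array(m['camera_matrix'])
    d=np.linalg.inv(K)@[px[0],px[1],1]
    if 'rvec' in m:
        R=cv2.Rodrigues(np.array(m['rvec'],float))[0];t=np.array(m['tvec'],float).ravel()
        return -R.T@t,R.T@d
    st=st or state();T=tool(st)@np.array(m['mount'])
    return T[:3,3],T[:3,:3]@d
def tool(st):
    from scipy.spatial.transform import Rotation as Ro
    q=st['tool_rot'];T=np.eye(4);T[:3,:3]=Ro.from_quat([q[1],q[2],q[3],q[0]]).as_matrix();T[:3,3]=st['tool_pos'];return T
def atz(name,px,z,st=None):
    o,d=ray(name,px,st);return o+d*(z-o[2])/d[2]
def proj(name,P,st=None):
    m=camera_model(name);K=np.array(m['camera_matrix'],float)
    if 'rvec' in m: return cv2.projectPoints(np.array(P,float).reshape(-1,3),np.array(m['rvec'],float),np.array(m['tvec'],float),K,None)[0].reshape(-1,2)
    T=np.linalg.inv(tool(st or state())@np.array(m['mount']))
    p=np.array(P,float).reshape(-1,3)@T[:3,:3].T+T[:3,3];p=p@K.T;return p[:,:2]/p[:,2:]
E
python3 - <<'E'
from h import *
print(state())
for c in('scene','top','wrist'): save(c,c+'0.png')
for c in('scene','top'):
  for t in('wheel_mid','zero_mark','pointer_tip','ring_mid','anvil_top','puck','ram'):
    for r in landmark_of(c,t)[:3]:print(c,t,np.round(r['pixel'],1),round(r['conf'],2))
print(tool(state()).round(3))
print(state()['time'])
E
```

```text
pics
{'time': 0.0, 'joint_pos': array([-1.37999507e+00,  5.33545076e-02,  1.61429908e+00, -4.10638063e-06,
        1.47598293e+00, -1.18997851e-01]), 'joint_vel': array([ 0.00045944,  0.00014943, -0.00030977,  0.00056865, -0.00089526,
       -0.00054036]), 'joint_efforts': array([-1.69085208e-03, -3.93679583e+01, -3.70178318e+01, -2.23491811e-04,
        7.23318910e-03,  1.30746596e-05]), 'tool_pos': array([ 0.19043077, -0.59466699,  0.2470614 ]), 'tool_rot': array([-1.02120075e-03,  9.88026487e-01,  1.54280970e-01, -3.87236917e-05]), 'contact_force': array([0.75280141, 0.22214321, 0.01473463]), 'ft_torque': array([-0.03952089,  0.03049154, -0.01793569]), 'gripper_width': 1.0012412806562012}
scene wheel_mid [311.4 193.3] 0.76
scene wheel_mid [365.5 168.4] 0.52
scene zero_mark [324.4 207.1] 0.5
scene zero_mark [351.9 180.2] 0.44
scene zero_mark [260.7 283.1] 0.43
scene pointer_tip [350.8 176.8] 0.79
scene pointer_tip [306.3 199.2] 0.77
scene pointer_tip [259.4 287.6] 0.49
scene ring_mid [313.6 202.9] 0.74
scene ring_mid [358.4 177.6] 0.64
scene anvil_top [357.9 206.5] 0.74
scene anvil_top [313.2 232.4] 0.69
scene puck [285.7 248.9] 0.69
scene puck [315.8 226.9] 0.57
scene ram [314.6 212.6] 0.42
top wheel_mid [306.8 203. ] 0.85
top wheel_mid [395.1 194.6] 0.77
top zero_mark [310.1 218.2] 0.83
top zero_mark [389.3 187.3] 0.71
top pointer_tip [392.5 185. ] 0.91
top pointer_tip [307.6 189.9] 0.67
top ring_mid [307.1 201.4] 0.72
top ring_mid [394.6 198.7] 0.49
top anvil_top [389.9 202.3] 0.72
top anvil_top [189.2 172.6] 0.68
top anvil_top [307.9 205.3] 0.67
top puck [261.4 208.2] 0.5
[[ 0.952  0.305 -0.     0.191]
 [ 0.305 -0.952 -0.    -0.595]
 [-0.     0.    -1.     0.248]
 [ 0.     0.     0.     1.   ]]
0.85
```

View pics/scene0.png

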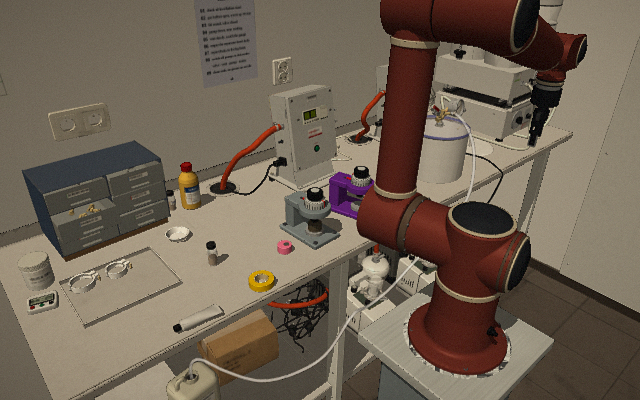

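View pics/top0.png

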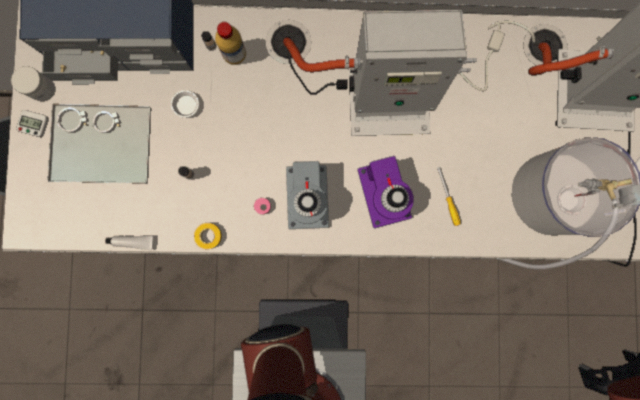

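View pics/wrist0.png

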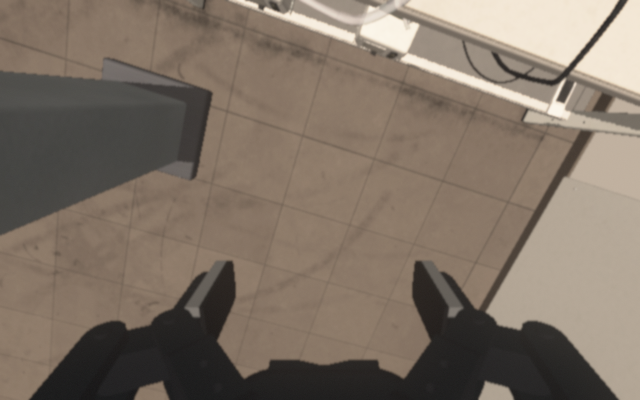

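```bash
python3 - <<'E'
import cv2
a=cv2.imread('pics/scene0.png')[150:310,230:410];b=cv2.imread('pics/top0.png')[140:270,160:430]
cv2.imwrite('pics/crop_s.png',cv2.resize(a,None,fx=3.6,fy=3.6,interpolation=2));cv2.imwrite('pics/crop_t.png',cv2.resize(b,None,fx=2.9,fy=2.9,interpolation=2))
E
```

```text
(no output)
```

View pics/crop_s.png

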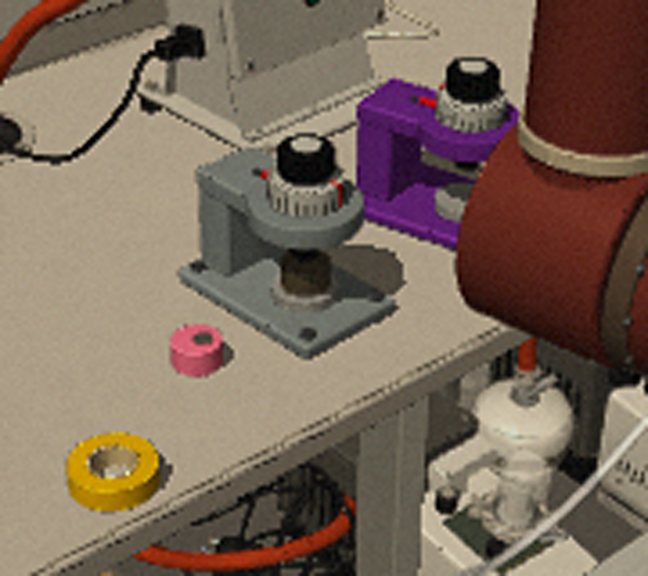

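View pics/crop_t.png

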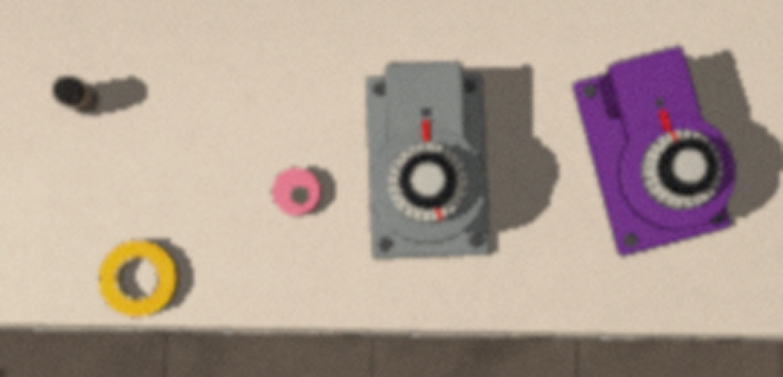

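The top view shows the grey press I want with its axis at about (307,202). The purple look-alike is at (395,195). The brown puck is in the grey press, the pink decoy is at (262,206), and the zero line is at about 5:30. Next I'll measure the axis position.

```bash
python3 - <<'E'
from h import *
for c,p,z in [('top',(306.8,203),.139),('top',(307.1,201.4),.115),('top',(307.9,205.3),.024),('scene',(311.4,193.3),.139),('scene',(313.6,202.9),.115),('scene',(313.2,232.4),.024),('top',(307.6,189.9),.107),('scene',(306.3,199.2),.107),('top',(310.1,218.2),.107),('top',(207.5,235.5),.018)]:
    print(c,p,atz(c,p,z).round(4))
im=cv2.cvtColor(cv2.imread('pics/top0.png'),cv2.COLOR_BGR2HSV)
m=((im[...,0]<8)|(im[...,0]>172))&(im[...,1]>120)&(im[...,2]>90)
ys,xs=np.nonzero(m[175:225,290:325]);print(list(zip(xs+290,ys+175)))
# column/base corners grey: base outline fit at z=0.014
for p in [(286,166),(326,228)]:print(atz('top',p,.014).round(4))
st=state();print(camera_model('wrist'))
E
```

```text
top (306.8, 203) [ 0.4973 -0.0111  0.139 ]
top (307.1, 201.4) [ 0.5026 -0.0116  0.115 ]
top (307.9, 205.3) [ 0.5    -0.0132  0.024 ]
scene (311.4, 193.3) [ 0.5052 -0.0066  0.139 ]
scene (313.6, 202.9) [ 0.4924 -0.004   0.115 ]
scene (313.2, 232.4) [0.4842 0.0036 0.024 ]
top (307.6, 189.9) [ 0.5292 -0.0121  0.107 ]
scene (306.3, 199.2) [ 0.5316 -0.0101  0.107 ]
top (310.1, 218.2) [ 0.4656 -0.019   0.107 ]
top (207.5, 235.5) [0.4229 0.2265 0.018 ]
[(np.int64(306), np.int64(181)), (np.int64(307), np.int64(181)), (np.int64(306), np.int64(182)), (np.int64(307), np.int64(182)), (np.int64(306), np.int64(183)), (np.int64(307), np.int64(183)), (np.int64(306), np.int64(184)), (np.int64(307), np.int64(184)), (np.int64(306), np.int64(185)), (np.int64(307), np.int64(185)), (np.int64(306), np.int64(186)), (np.int64(307), np.int64(186)), (np.int64(306), np.int64(187)), (np.int64(307), np.int64(187)), (np.int64(306), np.int64(188)), (np.int64(307), np.int64(188)), (np.int64(310), np.int64(211)), (np.int64(311), np.int64(211)), (np.int64(310), np.int64(212)), (np.int64(311), np.int64(212)), (np.int64(311), np.int64(213)), (np.int64(311), np.int64(214))]
[0.5962 0.0425 0.014 ]
[ 0.4462 -0.0583  0.014 ]
{'camera_matrix': array([[309.2125303 ,   0.        , 323.49477694],
       [  0.        , 309.2125303 , 201.02942741],
       [  0.        ,   0.        ,   1.        ]]), 'mount': array([[-7.66911825e-04, -9.49024532e-01, -3.15201284e-01,
         7.96902808e-02],
       [ 9.99999381e-01, -4.73821102e-04, -1.00647909e-03,
        -1.34876831e-03],
       [ 8.05824325e-04, -3.15201861e-01,  9.49024308e-01,
        -1.25682833e-01],
       [ 0.00000000e+00,  0.00000000e+00,  0.00000000e+00,
         1.00000000e+00]])}
```

```bash
python3 -m crank '[{"angular":[0,0,0],"delta_pos":[0.98,-0.96,0],"gripper":1},{"angular":[0,0,0],"delta_pos":[0.98,-0.96,0],"gripper":1},{"angular":[0,0,0],"delta_pos":[0.98,-0.96,0],"gripper":1},{"angular":[0,0,0],"delta_pos":[0.98,-0.96,0],"gripper":1},{"angular":[0,0,0],"delta_pos":[0.98,-0.96,0],"gripper":1},{"angular":[0,0,0],"delta_pos":[0.98,-0.96,0],"gripper":1},{"angular":[0,0,0],"delta_pos":[0.98,-0.96,0],"gripper":1},{"angular":[0,0,0],"delta_pos":[0.98,-0.96,0],"gripper":1}]'
python3 -m crank '[{"angular":[0,0,0],"delta_pos":[0.98,-0.96,0],"gripper":1},{"angular":[0,0,0],"delta_pos":[0.98,-0.96,0],"gripper":1},{"angular":[0,0,0],"delta_pos":[0.98,-0.96,0],"gripper":1},{"angular":[0,0,0],"delta_pos":[0.98,-0.96,0],"gripper":1},{"angular":[0,0,0],"delta_pos":[0.98,-0.96,0],"gripper":1},{"angular":[0,0,0],"delta_pos":[0.98,-0.96,0],"gripper":1},{"angular":[0,0,0],"delta_pos":[0.9,-0.9,0],"gripper":1},{"angular":[0,0,0],"delta_pos":[0.9,-0.9,0],"gripper":1},{"angular":[0,0,-0.5],"delta_pos":[0,0,0],"gripper":1}]'
python3 - <<'E'
from h import *
print(state()['joint_pos'])
E
```

```text
time: 1.85
tool_pos: [0.3448, -0.3029, 0.2485]
tool_rot: [0.0, 0.988, 0.154, 0.0]
contact_force: [0.1, -0.6, 0.5]
gripper_width: 1.001
time: 2.98
tool_pos: [0.4952, -0.0158, 0.2484]
tool_rot: [-0.0, 0.984, 0.178, 0.0]
contact_force: [0.4, -1.2, -0.4]
gripper_width: 0.998
[-1.82495086e-01 -2.65154425e-01  1.90675049e+00  3.97953933e-04
  1.49994542e+00  1.03000923e+00]
```

```bash
python3 -m crank '[{"angular":[0,0,-1],"delta_pos":[0,0,0],"gripper":1},{"angular":[0,0,-1],"delta_pos":[0,0,0],"gripper":1},{"angular":[0,0,-1],"delta_pos":[0,0,0],"gripper":1},{"angular":[0,0,-1],"delta_pos":[0,0,0],"gripper":1},{"angular":[0,0,-1],"delta_pos":[0,0,0],"gripper":1},{"angular":[0,0,-1],"delta_pos":[0,0,0],"gripper":1},{"angular":[0,0,-1],"delta_pos":[0,0,0],"gripper":1},{"angular":[0,0,-1],"delta_pos":[0,0,0],"gripper":1},{"angular":[0,0,-1],"delta_pos":[0,0,0],"gripper":1},{"angular":[0,0,-1],"delta_pos":[0,0,0],"gripper":1},{"angular":[0,0,-1],"delta_pos":[0,0,0],"gripper":1},{"angular":[0,0,-1],"delta_pos":[0,0,0],"gripper":1}]'
python3 -m crank '[{"angular":[0,0,-1],"delta_pos":[0,0,0],"gripper":1},{"angular":[0,0,-1],"delta_pos":[0,0,0],"gripper":1},{"angular":[0,0,-1],"delta_pos":[0,0,0],"gripper":1},{"angular":[0,0,-1],"delta_pos":[0,0,0],"gripper":1},{"angular":[0,0,0],"delta_pos":[0,0,0],"gripper":1},{"angular":[0,0,0],"delta_pos":[0,0,0],"gripper":1}]'
python3 - <<'E'
from h import *
s=state();print(s['joint_pos'],tool(s).round(4),s['ft_torque'])
save('wrist','wrist1.png')
for t,z in(('wheel_mid',.139),('ring_mid',.115),('zero_mark',.107),('pointer_tip',.107)):
  for r in landmark_of('wrist',t)[:2]:print(t,r['pixel'],r['conf'],atz('wrist',r['pixel'],z,s).round(4))
E
```

```text
time: 4.47
tool_pos: [0.4946, -0.0178, 0.2484]
tool_rot: [0.0, 0.764, 0.646, 0.0]
contact_force: [-0.7, 0.0, -0.1]
gripper_width: 1.002
time: 5.22
tool_pos: [0.4946, -0.0178, 0.2484]
tool_rot: [0.0, 0.642, 0.767, 0.0]
contact_force: [0.4, -0.0, 0.1]
gripper_width: 1.003
[-1.86562808e-01 -2.66621869e-01  1.90800208e+00 -1.26194612e-05
  1.50011369e+00 -3.64272547e-01] [[-1.768e-01  9.843e-01  1.000e-04  4.946e-01]
 [ 9.843e-01  1.768e-01 -0.000e+00 -1.780e-02]
 [-0.000e+00  1.000e-04 -1.000e+00  2.484e-01]
 [ 0.000e+00  0.000e+00  0.000e+00  1.000e+00]] [ 0.06833079  0.032438   -0.03936595]
wheel_mid [328.0, 198.6] 0.88 [ 0.4955 -0.0112  0.139 ]
ring_mid [309.4, 369.4] 0.85 [ 0.5124 -0.2124  0.115 ]
zero_mark [337.0, 355.7] 0.9 [ 0.5399 -0.1966  0.107 ]
zero_mark [299.6, 194.7] 0.7 [ 0.4718 -0.0222  0.107 ]
pointer_tip [364.9, 189.1] 0.86 [ 0.5288 -0.0067  0.107 ]
pointer_tip [339.1, 355.9] 0.8 [ 0.5422 -0.1965  0.107 ]
```

View pics/wrist1.png

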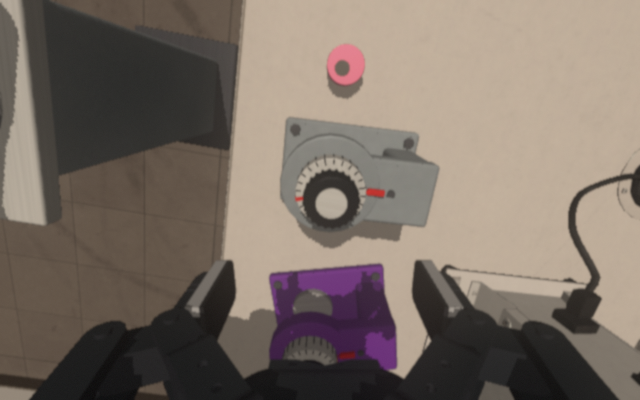

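```bash
python3 - <<'E'
from h import *
s=state();g=cv2.imread('pics/wrist1.png');
for z,p in ((.151,(331.5,204)),(.151,(331.5,203))):print(atz('wrist',p,z,s).round(4))
# model overlay fit: project circles for candidate axis
from scipy.optimize import minimize
hs=cv2.cvtColor(g,cv2.COLOR_BGR2HSV)
th=np.linspace(0,2*np.pi,60)
dark=(g.max(2)<70).astype(np.uint8);dark[:140]=0;dark[245:]=0;dark[:,:290]=0;dark[:,:0]=0;dark[:,365:]=0
n,l,st,c=cv2.connectedComponentsWithStats(dark);print(st,c.round(1))
x0=np.array([.4965,-.0112])
for ax in ([.4955,-.0112],[.500,-.0112],[.498,-.0135]):
  o=cv2.resize(g,None,fx=2,fy=2)
for ax,col in (([.4955,-.0112],(0,255,0)),([.4985,-.0112],(255,0,255))):
  for z,r in((.151,.0215),(.125,.030),(.104,.046)):
    P=np.c_[ax[0]+r*np.cos(th),ax[1]+r*np.sin(th),np.full(60,z)]
    q=proj('wrist',P,s);big=(q-[270,110])*4
    if z==.151 and col[1]: base=cv2.resize(g[110:250,270:450],None,fx=4,fy=4,interpolation=2)
    cv2.polylines(base,[big.astype(int)],True,col,1)
cv2.imwrite('pics/ov1.png',base)
E
```

```text
[ 0.498  -0.0112  0.151 ]
[ 0.4979 -0.0104  0.151 ]
[[     0      0    640    400 254399]
 [   304    170     55     59   1601]] [[319.4 199.5]
 [330.7 197.5]]
```

View pics/ov1.png

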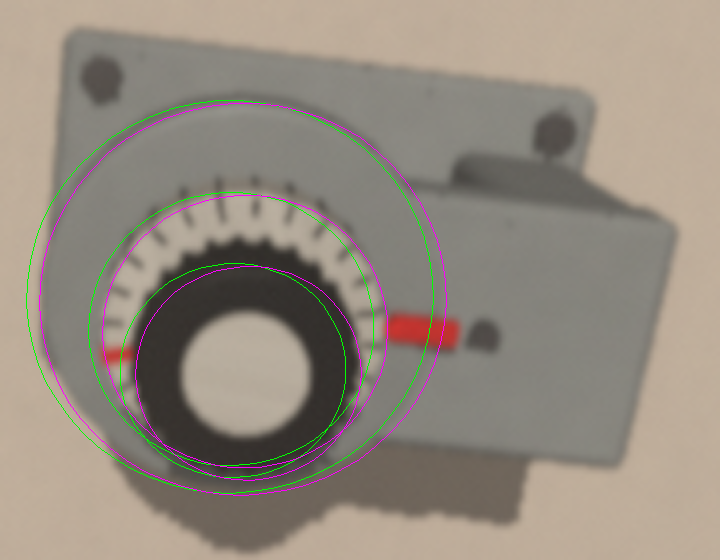

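```bash
python3 -m crank '[{"angular":[0,0,0],"delta_pos":[0.2,0.167,0.7],"gripper":1},{"angular":[0,0,0],"delta_pos":[0,0,0.9],"gripper":1},{"angular":[0,0,0],"delta_pos":[0,0,0.9],"gripper":1},{"angular":[0,0,0],"delta_pos":[0,0,0.9],"gripper":0.75},{"angular":[0,0,0],"delta_pos":[0,0,0],"gripper":0.65},{"angular":[0,0,0],"delta_pos":[0,0,0],"gripper":0.65},{"angular":[0,0,0],"delta_pos":[0,0,0],"gripper":0.65}]'
python3 - <<'E'
from h import *
s=state();print(s['tool_pos'],s['ft_torque'],s['contact_force'])
save('wrist','wrist2.png');save('scene','scene2.png',(270,150,400,260),5)
E
```

```text
time: 6.35
tool_pos: [0.4995, -0.0112, 0.1481]
tool_rot: [0.001, 0.641, 0.767, 0.001]
contact_force: [-0.2, 0.3, 0.2]
gripper_width: 0.649
[ 0.49951096 -0.01123907  0.14809557] [-0.02418064 -0.0226378  -0.01410891] [-0.23453102  0.25364811  0.24109643]
```

View pics/wrist2.png

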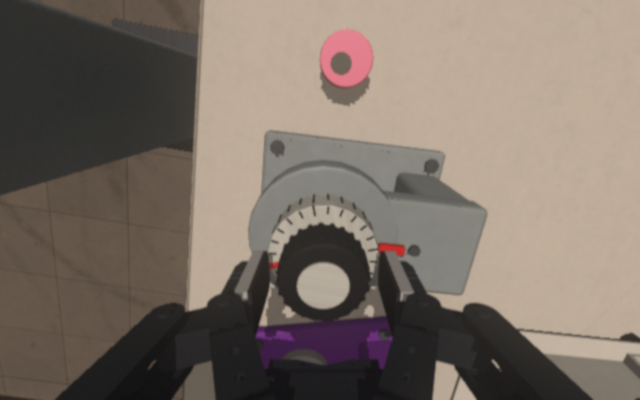

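View pics/scene2.png

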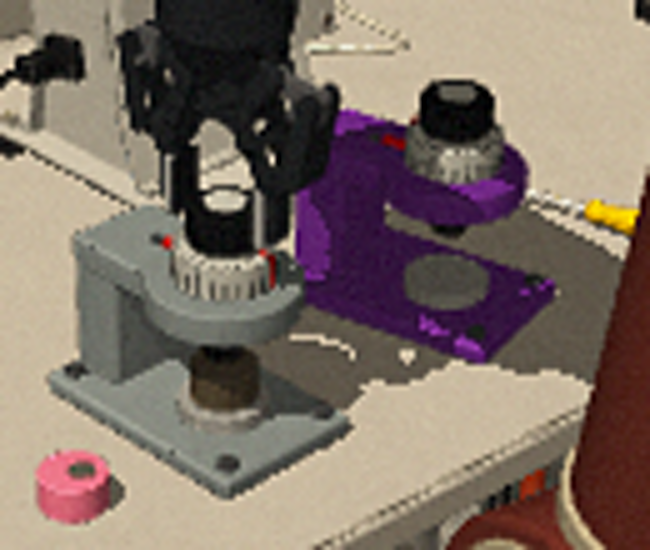

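The wheel sits centred between the pads: pads at columns 268 and 380, wheel at 322. Closing the gripper.

```bash
python3 -m crank '[{"angular":[0,0,0],"delta_pos":[0,0,0],"gripper":0.3},{"angular":[0,0,0],"delta_pos":[0,0,0],"gripper":0.3},{"angular":[0,0,0],"delta_pos":[0,0,0],"gripper":0.3},{"angular":[0,0,0],"delta_pos":[0,0,0],"gripper":0.3}]'
python3 - <<'E'
from h import *
from scipy.spatial.transform import Rotation as Ro
s=state();print(s['tool_pos'],s['ft_torque'],s['contact_force'],np.degrees(np.arctan2(*tool(s)[[1,0],0])))
E
```

```text
time: 6.95
tool_pos: [0.4992, -0.0111, 0.1476]
tool_rot: [0.001, 0.641, 0.767, 0.001]
contact_force: [-0.7, 0.2, 5.6]
gripper_width: 0.483
[ 0.49919189 -0.01111421  0.14762386] [ 0.1418849   0.1578161  -0.06220594] [-0.66682671  0.22103336  5.58635446] 100.24656466842605
```

```bash
cat > m.py <<'E'
from h import *
s=state();print('t',s['time'],'psi %.1f'%np.degrees(np.arctan2(*tool(s)[[1,0],0])),'tq',s['ft_torque'].round(3),'F',s['contact_force'].round(1),'p',s['tool_pos'].round(4),'j6 %.2f'%s['joint_pos'][5],s['gripper_width'])
E
python3 -m crank '[{"angular":[0,0,1],"delta_pos":[0,0,0],"gripper":0.3},{"angular":[0,0,1],"delta_pos":[0,0,0],"gripper":0.3}]' >/dev/null; python3 m.py
python3 -m crank '[{"angular":[0,0,1],"delta_pos":[0,0,0],"gripper":0.3}]' >/dev/null; python3 m.py
python3 -m crank '[{"angular":[0,0,1],"delta_pos":[0,0,0],"gripper":0.3}]' >/dev/null; python3 m.py
python3 -m crank '[{"angular":[0,0,1],"delta_pos":[0,0,0],"gripper":0.3}]' >/dev/null; python3 m.py
```

```text
t 7.2 psi 90.1 tq [0.128 0.13  0.161] F [-1.4  0.4  4.1] p [ 0.4993 -0.0111  0.1476] j6 -0.17 0.48435372896469436
t 7.325 psi 85.1 tq [0.054 0.092 0.184] F [0.3 0.3 5.5] p [ 0.4993 -0.0111  0.1476] j6 -0.09 0.47717796172952354
t 7.45 psi 80.1 tq [0.094 0.059 0.12 ] F [0.1 0.5 5. ] p [ 0.4993 -0.0111  0.1476] j6 0.00 0.4812123931732411
t 7.575 psi 75.1 tq [0.148 0.    0.187] F [0.1 1.2 5.5] p [ 0.4994 -0.0111  0.1476] j6 0.09 0.4806696653911869
```

```bash
cat > m.py <<'E'
from h import *
s=state();print('t %.2f'%s['time'],'psi %.1f'%np.degrees(np.arctan2(*tool(s)[[1,0],0])),'tz %.3f'%s['ft_torque'][2],'e6 %.3f'%s['joint_efforts'][5],'F',s['contact_force'].round(1),'j6 %.2f'%s['joint_pos'][5],'w %.3f'%s['gripper_width'])
E
for i in 1; do :; done
python3 -m crank '[{"angular":[0,0,0.5],"delta_pos":[0,0,0],"gripper":0.3}]' >/dev/null; python3 m.py
python3 -m crank '[{"angular":[0,0,0.5],"delta_pos":[0,0,0],"gripper":0.3}]' >/dev/null; python3 m.py
python3 -m crank '[{"angular":[0,0,0.5],"delta_pos":[0,0,0],"gripper":0.3}]' >/dev/null; python3 m.py
python3 -m crank '[{"angular":[0,0,0.5],"delta_pos":[0,0,0],"gripper":0.3}]' >/dev/null; python3 m.py
python3 -m crank '[{"angular":[0,0,0.5],"delta_pos":[0,0,0],"gripper":0.3}]' >/dev/null; python3 m.py
python3 -m crank '[{"angular":[0,0,0.5],"delta_pos":[0,0,0],"gripper":0.3}]' >/dev/null; python3 m.py
```

```text
t 7.70 psi 72.7 tz 0.164 e6 -0.033 F [0.  0.6 4.8] j6 0.13 w 0.485
t 7.83 psi 70.2 tz 0.158 e6 -0.096 F [0.6 0.3 5.2] j6 0.17 w 0.480
t 7.95 psi 67.7 tz 0.137 e6 -0.097 F [-0.4  1.   5.9] j6 0.22 w 0.479
t 8.07 psi 65.2 tz 0.158 e6 -0.097 F [0.5 0.6 5.3] j6 0.26 w 0.480
t 8.20 psi 62.7 tz 0.196 e6 -0.097 F [ 1.  -0.6  5.1] j6 0.30 w 0.481
t 8.32 psi 60.2 tz 0.226 e6 -0.097 F [0.2 1.2 4.1] j6 0.35 w 0.482
```

```bash

python3 -m crank '[{"angular":[0,0,0.5],"delta_pos":[0,0,0],"gripper":0.3},{"angular":[0,0,0.5],"delta_pos":[0,0,0],"gripper":0.3}]' >/dev/null; python3 m.py
python3 -m crank '[{"angular":[0,0,0.5],"delta_pos":[0,0,0],"gripper":0.3},{"angular":[0,0,0.5],"delta_pos":[0,0,0],"gripper":0.3}]' >/dev/null; python3 m.py
python3 -m crank '[{"angular":[0,0,0.5],"delta_pos":[0,0,0],"gripper":0.3},{"angular":[0,0,0.5],"delta_pos":[0,0,0],"gripper":0.3}]' >/dev/null; python3 m.py
```

```text
t 8.57 psi 55.2 tz 0.221 e6 -0.097 F [ 0.  -0.3  5.3] j6 0.44 w 0.484
t 8.82 psi 50.2 tz 0.190 e6 -0.097 F [1. 0. 5.] j6 0.52 w 0.481
t 9.07 psi 45.2 tz 0.149 e6 -0.097 F [0.4 0.7 4.4] j6 0.61 w 0.478
```

```bash

python3 -m crank '[{"angular":[0,0,0.5],"delta_pos":[0,0,0],"gripper":0.3},{"angular":[0,0,0.5],"delta_pos":[0,0,0],"gripper":0.3}]' >/dev/null; python3 m.py
python3 - <<'E'
from h import *
save('scene','scene3.png',(270,150,400,260),5)
E
python3 m.py
```

```text
t 9.32 psi 40.2 tz 0.212 e6 -0.097 F [1.2 0.3 5. ] j6 0.70 w 0.478
t 9.38 psi 40.1 tz -0.020 e6 0.118 F [ 0.9 -0.3  4.9] j6 0.70 w 0.480
```

View pics/scene3.png

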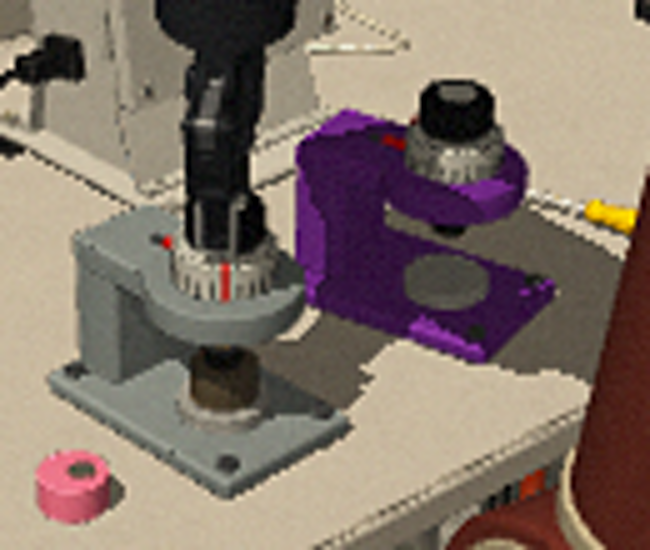

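The zero line has moved with the wheel, so there is no slip. `joint_efforts[5]` is almost noise-free, so I'll use it as the torque gauge while turning at a constant slow speed.

```bash

python3 -m crank '[{"angular":[0,0,0.5],"delta_pos":[0,0,0],"gripper":0.3},{"angular":[0,0,0.5],"delta_pos":[0,0,0],"gripper":0.3}]' >/dev/null; python3 m.py
python3 -m crank '[{"angular":[0,0,0.5],"delta_pos":[0,0,0],"gripper":0.3}]' >/dev/null; python3 m.py
python3 -m crank '[{"angular":[0,0,0.5],"delta_pos":[0,0,0],"gripper":0.3}]' >/dev/null; python3 m.py
```

```text
t 9.62 psi 35.2 tz 0.169 e6 -0.097 F [0.9 0.2 6.3] j6 0.78 w 0.482
t 9.75 psi 32.7 tz 0.138 e6 -0.097 F [ 1.8 -0.4  5.5] j6 0.83 w 0.483
t 9.88 psi 30.2 tz 0.169 e6 -0.097 F [ 1.1 -0.3  5.1] j6 0.87 w 0.477
```

```bash

python3 -m crank '[{"angular":[0,0,0.5],"delta_pos":[0,0,0],"gripper":0.3}]' >/dev/null; python3 m.py
python3 -m crank '[{"angular":[0,0,0.5],"delta_pos":[0,0,0],"gripper":0.3}]' >/dev/null; python3 m.py
python3 -m crank '[{"angular":[0,0,0.5],"delta_pos":[0,0,0],"gripper":0.3}]' >/dev/null; python3 m.py
python3 -m crank '[{"angular":[0,0,0.5],"delta_pos":[0,0,0],"gripper":0.3}]' >/dev/null; python3 m.py
```

```text
t 10.00 psi 27.7 tz 0.197 e6 -0.090 F [ 1.3 -0.4  4.9] j6 0.92 w 0.479
t 10.12 psi 25.2 tz 0.192 e6 -0.078 F [1.1 0.1 5.6] j6 0.96 w 0.477
t 10.25 psi 22.7 tz 0.230 e6 -0.065 F [ 1.7 -0.3  4.3] j6 1.00 w 0.481
t 10.38 psi 20.2 tz 0.224 e6 -0.053 F [ 1.6 -0.   5.4] j6 1.05 w 0.479
```

Contact came at psi ≈ 29.1°, and the slope is 0.0125 N m per 2.5°, against 0.013 expected. The force is now about 9 N, so 20 N needs roughly 10° more.

```bash

python3 -m crank '[{"angular":[0,0,0.5],"delta_pos":[0,0,0],"gripper":0.3}]' >/dev/null; python3 m.py
python3 -m crank '[{"angular":[0,0,0.5],"delta_pos":[0,0,0],"gripper":0.3}]' >/dev/null; python3 m.py
python3 -m crank '[{"angular":[0,0,0.5],"delta_pos":[0,0,0],"gripper":0.3}]' >/dev/null; python3 m.py
python3 -m crank '[{"angular":[0,0,0.5],"delta_pos":[0,0,0],"gripper":0.3}]' >/dev/null; python3 m.py
```

```text
t 10.50 psi 17.7 tz 0.249 e6 -0.041 F [1.4 0.  3.8] j6 1.09 w 0.481
t 10.62 psi 15.2 tz 0.226 e6 -0.029 F [ 0.8 -0.8  3.9] j6 1.13 w 0.480
t 10.75 psi 12.7 tz 0.235 e6 -0.017 F [ 1.9 -0.7  4.5] j6 1.18 w 0.487
t 10.88 psi 10.3 tz 0.308 e6 -0.004 F [ 1.5 -1.   4.7] j6 1.22 w 0.479
```

```bash

python3 -m crank '[{"angular":[0,0,0],"delta_pos":[0,0,0],"gripper":0.3},{"angular":[0,0,0],"delta_pos":[0,0,0],"gripper":0.3},{"angular":[0,0,0],"delta_pos":[0,0,0],"gripper":0.3}]' >/dev/null; python3 m.py
python3 -m crank '[{"angular":[0,0,0],"delta_pos":[0,0,0],"gripper":0.6},{"angular":[0,0,0],"delta_pos":[0,0,0],"gripper":0.7},{"angular":[0,0,0],"delta_pos":[0,0,0],"gripper":1},{"angular":[0,0,0],"delta_pos":[0,0,-0.9],"gripper":1},{"angular":[0,0,-1],"delta_pos":[0,0,-0.9],"gripper":1},{"angular":[0,0,-1],"delta_pos":[0,0,0],"gripper":1},{"angular":[0,0,-1],"delta_pos":[0,0,0],"gripper":1},{"angular":[0,0,-1],"delta_pos":[0,0,0],"gripper":1},{"angular":[0,0,-1],"delta_pos":[0,0,0],"gripper":1},{"angular":[0,0,-1],"delta_pos":[0,0,0],"gripper":1},{"angular":[0,0,-1],"delta_pos":[0,0,0],"gripper":1},{"angular":[0,0,-1],"delta_pos":[0,0,0],"gripper":1}]'
python3 -m crank '[{"angular":[0,0,0],"delta_pos":[0,0,0],"gripper":1}]' >/dev/null; python3 m.py
python3 - <<'E'
from h import *
s=state();save('wrist','wrist4.png')
print(s['tool_pos'],tool(s).round(3)[:2,:2])
for t,z in(('wheel_mid',.139),('ring_mid',.115),('zero_mark',.107),('pointer_tip',.107)):
  for r in landmark_of('wrist',t)[:2]:print(t,r['pixel'],r['conf'],atz('wrist',r['pixel'],z,s).round(4))
g=cv2.imread('pics/wrist4.png');base=cv2.resize(g[150:350,230:430],None,fx=3,fy=3,interpolation=2)
th=np.linspace(0,2*np.pi,60)
for ax,col in(([.4985,-.0112],(0,255,0)),([.5,-.0112],(255,0,255))):
  for z,r in((.151,.0215),(.125,.030),(.104,.046)):
    q=proj('wrist',np.c_[ax[0]+r*np.cos(th),ax[1]+r*np.sin(th),np.full(60,z)],s)
    cv2.polylines(base,[((q-[230,150])*3).astype(int)],True,col,1)
cv2.imwrite('pics/ov4.png',base)
E
```

```text
t 11.25 psi 10.3 tz -0.115 e6 -0.100 F [ 0.8 -0.3  5. ] j6 1.22 w 0.479
time: 12.75
tool_pos: [0.4982, -0.011, 0.1999]
tool_rot: [-0.0, 0.905, 0.426, -0.0]
contact_force: [0.3, -1.0, 0.5]
gripper_width: 1.004
t 12.88 psi 50.2 tz 0.041 e6 -0.178 F [0.2 0.5 0.9] j6 0.52 w 1.000
[ 0.49822813 -0.01098144  0.19999027] [[ 0.64   0.768]
 [ 0.768 -0.64 ]]
wheel_mid [496.2, 391.2] 0.9 [ 0.512  -0.2064  0.139 ]
wheel_mid [322.5, 226.5] 0.8 [ 0.4969 -0.0084  0.139 ]
zero_mark [294.0, 192.9] 0.84 [0.4891 0.0154 0.107 ]
pointer_tip [357.2, 186.5] 0.96 [ 0.528  -0.0106  0.107 ]
pointer_tip [501.7, 336.7] 0.76 [ 0.5412 -0.1985  0.107 ]
```

View pics/wrist4.png

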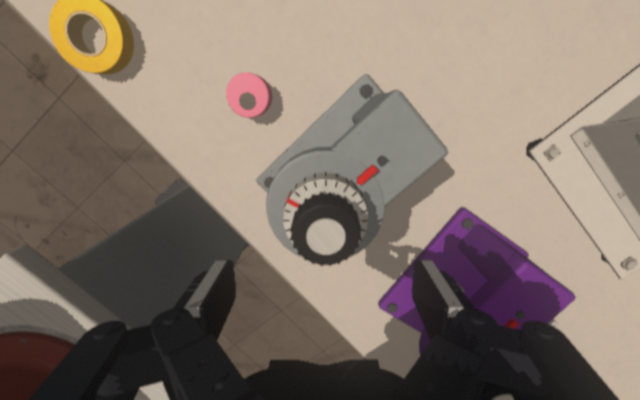

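View pics/ov4.png

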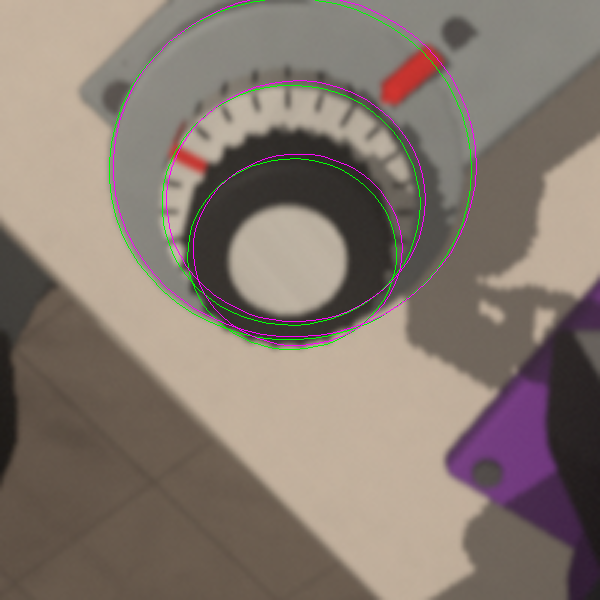

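```bash
python3 - <<'E'
from h import *
s=state();A=np.array([.4985,-.0112])
def a(p,z,A=A):
    v=atz('wrist',p,z,s)[:2]-A;return np.degrees(np.arctan2(v[1],v[0])).round(1),np.linalg.norm(v).round(4)
for A in (np.array([.4985,-.0112]),np.array([.4985,-.0120])):
    print('zero out',a((287.7,200.7),.125,A),'in',a((298.7,205.7),.125,A),'ptr tip',a((358.7,182.7),.108,A),'far',a((375,168.3),.108,A))
v=atz('wrist',(375,168.3),.108,s)-atz('wrist',(358.7,182.7),.108,s);print(np.degrees(np.arctan2(v[1],v[0])))
# red pixel sets
g=cv2.cvtColor(cv2.imread('pics/wrist4.png'),cv2.COLOR_BGR2HSV)
m=(((g[...,0]<8)|(g[...,0]>172))&(g[...,1]>130)&(g[...,2]>80)).astype(np.uint8);m[:150]=0;m[250:]=0;m[:,:250]=0;m[:,400:]=0
n,l,st,c=cv2.connectedComponentsWithStats(m);print(st[1:],c[1:].round(1))
E
```

```text
zero out (np.float64(112.0), np.float64(0.0303)) in (np.float64(111.2), np.float64(0.022)) ptr tip (np.float64(4.0), np.float64(0.0324)) far (np.float64(3.9), np.float64(0.048))
zero out (np.float64(111.5), np.float64(0.031)) in (np.float64(110.5), np.float64(0.0228)) ptr tip (np.float64(5.4), np.float64(0.0325)) far (np.float64(4.8), np.float64(0.0481))
3.520559360789662
[[357 165  21  20 190]
 [287 198  12   9  51]] [[366.6 174.7]
 [292.2 202.5]]
```

Zero line at 111.6°, pointer at 4.0°, and both radii match the given sizes. So the ring needs 107.6° clockwise. I'll descend around the ring, keeping the tips above the pointer top (108 mm).

```bash

python3 -m crank '[{"angular":[0,0,-1],"delta_pos":[0,0,0.8],"gripper":1},{"angular":[0,0,0],"delta_pos":[0,0,0.8],"gripper":1},{"angular":[0,0,0],"delta_pos":[0,0,0.6],"gripper":1},{"angular":[0,0,0],"delta_pos":[0,0,0.3],"gripper":0.85},{"angular":[0,0,0],"delta_pos":[0,0,0],"gripper":0.85},{"angular":[0,0,0],"delta_pos":[0,0,0],"gripper":0.85}]'
python3 m.py
python3 - <<'E'
from h import *
save('wrist','wrist5.png');save('scene','scene5.png',(270,150,400,260),5)
E
```

```text
time: 13.88
tool_pos: [0.4991, -0.0112, 0.1263]
tool_rot: [0.0, 0.886, 0.464, 0.001]
contact_force: [0.3, -0.1, 0.2]
gripper_width: 0.853
t 13.88 psi 55.2 tz -0.005 e6 0.001 F [ 0.3 -0.1  0.2] j6 0.43 w 0.853
```

View pics/wrist5.png

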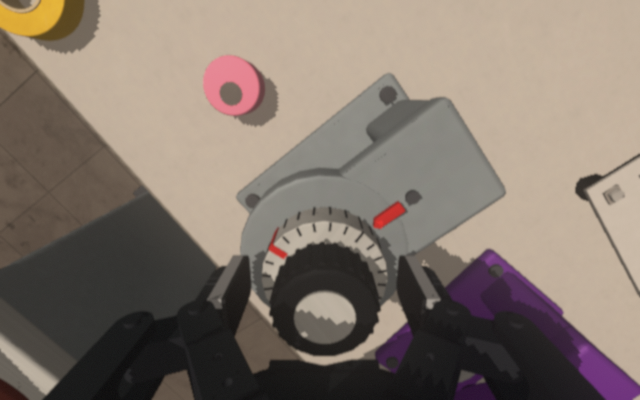

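View pics/scene5.png

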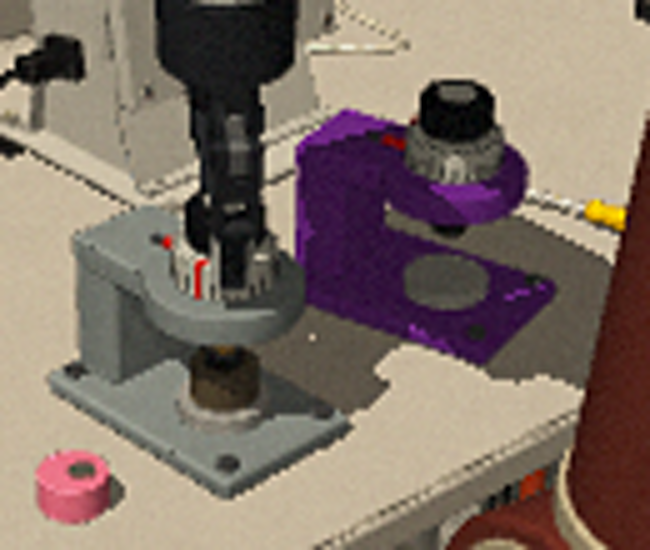

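```bash

python3 -m crank '[{"angular":[0,0,0],"delta_pos":[0,0,0],"gripper":0.5},{"angular":[0,0,0],"delta_pos":[0,0,0],"gripper":0.5},{"angular":[0,0,0],"delta_pos":[0,0,0],"gripper":0.5},{"angular":[0,0,0],"delta_pos":[0,0,0],"gripper":0.5}]'; python3 m.py
python3 -m crank '[{"angular":[0,0,0.5],"delta_pos":[0,0,0],"gripper":0.5}]' >/dev/null; python3 m.py
python3 -m crank '[{"angular":[0,0,0.5],"delta_pos":[0,0,0],"gripper":0.5}]' >/dev/null; python3 m.py
python3 -m crank '[{"angular":[0,0,0.5],"delta_pos":[0,0,0],"gripper":0.5}]' >/dev/null; python3 m.py
```

```text
time: 14.48
tool_pos: [0.4994, -0.0114, 0.1269]
tool_rot: [0.001, 0.886, 0.464, 0.001]
contact_force: [-2.7, -0.9, 5.4]
gripper_width: 0.672
t 14.47 psi 55.3 tz 0.034 e6 0.004 F [-2.7 -0.9  5.4] j6 0.43 w 0.672
t 14.60 psi 52.7 tz 0.048 e6 -0.318 F [-1.   0.2  6.4] j6 0.48 w 0.670
t 14.72 psi 50.2 tz -0.010 e6 -0.256 F [-1.7 -0.8  6.3] j6 0.52 w 0.673
t 14.85 psi 47.7 tz 0.020 e6 -0.256 F [-0.8 -0.4  6.2] j6 0.57 w 0.674
```

```bash

python3 -m crank '[{"angular":[0,0,1],"delta_pos":[0,0,0],"gripper":0.5},{"angular":[0,0,1],"delta_pos":[0,0,0],"gripper":0.5},{"angular":[0,0,1],"delta_pos":[0,0,0],"gripper":0.5},{"angular":[0,0,1],"delta_pos":[0,0,0],"gripper":0.5},{"angular":[0,0,1],"delta_pos":[0,0,0],"gripper":0.5},{"angular":[0,0,1],"delta_pos":[0,0,0],"gripper":0.5},{"angular":[0,0,1],"delta_pos":[0,0,0],"gripper":0.5},{"angular":[0,0,1],"delta_pos":[0,0,0],"gripper":0.5},{"angular":[0,0,1],"delta_pos":[0,0,0],"gripper":0.5},{"angular":[0,0,1],"delta_pos":[0,0,0],"gripper":0.5},{"angular":[0,0,1],"delta_pos":[0,0,0],"gripper":0.5},{"angular":[0,0,1],"delta_pos":[0,0,0],"gripper":0.5}]'; python3 m.py
python3 -m crank '[{"angular":[0,0,1],"delta_pos":[0,0,0],"gripper":0.5},{"angular":[0,0,1],"delta_pos":[0,0,0],"gripper":0.5},{"angular":[0,0,1],"delta_pos":[0,0,0],"gripper":0.5},{"angular":[0,0,1],"delta_pos":[0,0,0],"gripper":0.5},{"angular":[0,0,1],"delta_pos":[0,0,0],"gripper":0.5},{"angular":[0,0,1],"delta_pos":[0,0,0],"gripper":0.5},{"angular":[0,0,1],"delta_pos":[0,0,0],"gripper":0.5},{"angular":[0,0,0],"delta_pos":[0,0,0],"gripper":0.5}]'; python3 m.py
python3 - <<'E'
from h import *
save('wrist','wrist6.png');save('top','top6.png',(280,160,340,240),7)
E
```

```text
time: 16.35
tool_pos: [0.4994, -0.0116, 0.1269]
tool_rot: [0.001, 0.994, -0.108, 0.001]
contact_force: [-0.8, -1.1, 4.9]
gripper_width: 0.676
t 16.35 psi -12.4 tz -0.015 e6 -0.541 F [-0.8 -1.1  4.9] j6 1.62 w 0.676
time: 17.35
tool_pos: [0.4994, -0.0116, 0.1269]
tool_rot: [0.0, 0.916, -0.401, 0.001]
contact_force: [-1.0, -2.4, 7.0]
gripper_width: 0.675
t 17.35 psi -47.3 tz -0.039 e6 0.095 F [-1.  -2.4  7. ] j6 2.22 w 0.675
```

View pics/wrist6.png

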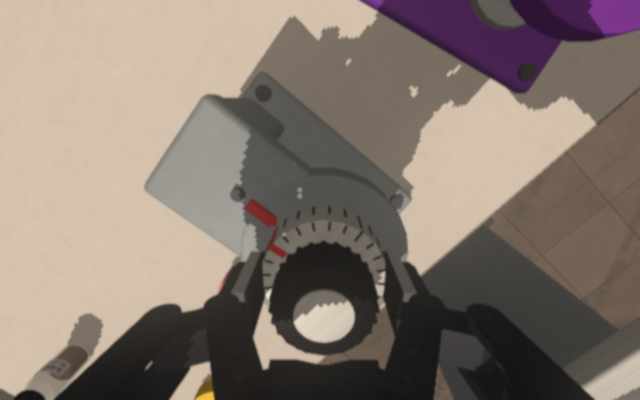

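View pics/top6.png

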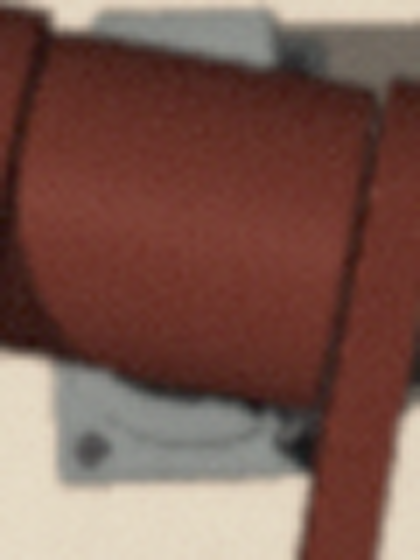

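```bash
cat > ang.py <<'E'
from h import *
import sys
s=state();f=sys.argv[1];g0=cv2.imread('pics/'+f);g=cv2.cvtColor(g0,cv2.COLOR_BGR2HSV)
m=(((g[...,0]<8)|(g[...,0]>170))&(g[...,1]>110)&(g[...,2]>60)).astype(np.uint8);m[:100]=0;m[320:]=0;m[:,:225]=0;m[:,420:]=0
n,l,st,c=cv2.connectedComponentsWithStats(m)
for i in range(1,n):
    if st[i,4]<8: continue
    ys,xs=np.nonzero(l==i)
    for z in(.107,.115,.125):
        P=np.array([atz('wrist',p,z,s)[:2] for p in zip(xs,ys)])-[.4985,-.0114]
        r=np.linalg.norm(P,axis=1);a=np.degrees(np.arctan2(P[:,1],P[:,0]))
        print(i,st[i],z,'r %.4f-%.4f'%(r.min(),r.max()),'ang mean %.1f'%a.mean())
cv2.imwrite('pics/z_'+f,cv2.resize(g0[180:280,220:320],None,fx=6,fy=6,interpolation=2))
E
python3 ang.py wrist6.png
```

```text
1 [245 200  31  27 412] 0.107 r 0.0310-0.0485 ang mean 4.1
1 [245 200  31  27 412] 0.115 r 0.0321-0.0486 ang mean -0.7
1 [245 200  31  27 412] 0.125 r 0.0340-0.0493 ang mean -6.5
2 [268 228  19  30 164] 0.107 r 0.0199-0.0297 ang mean 29.4
2 [268 228  19  30 164] 0.115 r 0.0199-0.0304 ang mean 19.8
2 [268 228  19  30 164] 0.125 r 0.0211-0.0323 ang mean 8.1
```

View pics/z_wrist6.png

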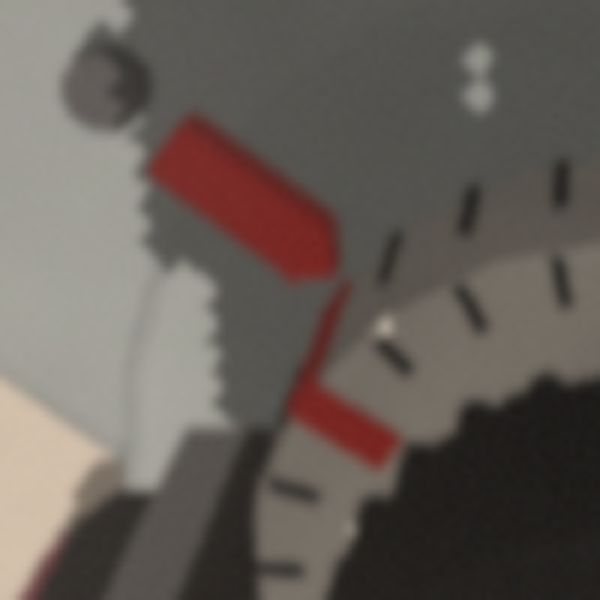

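```bash
python3 - <<'E'
from h import *
s=state()
for p,z in(((270.5,247.2),.125),((284.7,255.5),.125),((278,227.2),.105),((273.5,226),.107)):
    v=atz('wrist',p,z,s)[:2]-[.4985,-.0114];print(p,np.degrees(np.arctan2(v[1],v[0])).round(1),np.linalg.norm(v).round(4))
E
```

```text
(270.5, 247.2) 10.5 0.0286
(284.7, 255.5) 11.1 0.021
(278, 227.2) 7.5 0.0288
(273.5, 226) 7.3 0.0313
```

```bash

python3 -m crank '[{"angular":[0,0,1],"delta_pos":[0,0,0],"gripper":0.5},{"angular":[0,0,0],"delta_pos":[0,0,0],"gripper":0.5},{"angular":[0,0,0],"delta_pos":[0,0,0],"gripper":0.5}]'; python3 m.py
python3 - <<'E'
from h import *
save('wrist','wrist7.png')
E
python3 ang.py wrist7.png
```

```text
time: 17.82
tool_pos: [0.4993, -0.0117, 0.1269]
tool_rot: [0.0, 0.898, -0.44, 0.001]
contact_force: [-0.7, -2.3, 6.4]
gripper_width: 0.675
t 17.82 psi -52.2 tz -0.027 e6 -0.028 F [-0.7 -2.3  6.4] j6 2.31 w 0.675
1 [241 206  32  25 411] 0.107 r 0.0310-0.0485 ang mean 3.9
1 [241 206  32  25 411] 0.115 r 0.0318-0.0484 ang mean -1.3
1 [241 206  32  25 411] 0.125 r 0.0334-0.0488 ang mean -7.6
2 [268 229  18  29 167] 0.107 r 0.0202-0.0296 ang mean 24.4
2 [268 229  18  29 167] 0.115 r 0.0199-0.0304 ang mean 14.7
2 [268 229  18  29 167] 0.125 r 0.0208-0.0322 ang mean 3.0
3 [260 305   4  11  13] 0.107 r 0.0448-0.0509 ang mean 81.1
3 [260 305   4  11  13] 0.115 r 0.0396-0.0451 ang mean 76.8
3 [260 305   4  11  13] 0.125 r 0.0335-0.0382 ang mean 69.6
```

View pics/z_wrist7.png

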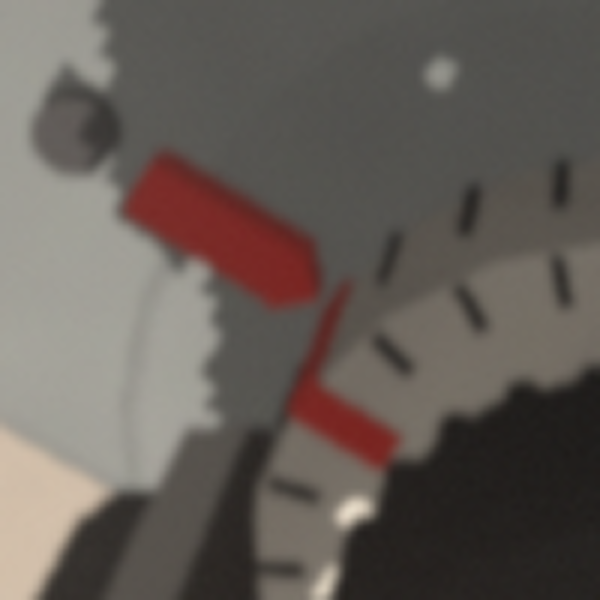

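The zero line now stands at the pointer tip: crop (340,295), with the tip at (315,295). Releasing and lifting to check.

```bash

python3 -m crank '[{"angular":[0,0,0],"delta_pos":[0,0,0],"gripper":0.85},{"angular":[0,0,0],"delta_pos":[0,0,0],"gripper":1},{"angular":[0,0,0],"delta_pos":[0,0,0],"gripper":1},{"angular":[0,0,0],"delta_pos":[0,0,0],"gripper":1},{"angular":[0,0,0],"delta_pos":[0,0,-0.6],"gripper":1},{"angular":[0,0,0],"delta_pos":[0,0,-0.9],"gripper":1},{"angular":[0,0,0],"delta_pos":[0,0,-0.9],"gripper":1},{"angular":[0,0,0],"delta_pos":[0,0,-0.9],"gripper":1},{"angular":[0,0,0],"delta_pos":[0,0,0],"gripper":1},{"angular":[0,0,0],"delta_pos":[0,0,0],"gripper":1}]'; python3 m.py
python3 - <<'E'
from h import *
s=state();save('wrist','wrist8.png');save('scene','scene8.png',(270,150,400,260),5)
for t,z in(('wheel_mid',.139),('ring_mid',.115),('zero_mark',.107),('pointer_tip',.107)):
  for r in landmark_of('wrist',t)[:2]:print(t,r['pixel'],r['conf'],atz('wrist',r['pixel'],z,s).round(4))
g=cv2.imread('pics/wrist8.png');cv2.imwrite('pics/c8.png',cv2.resize(g[150:250,260:380],None,fx=6,fy=6,interpolation=2))
E
```

```text
time: 19.12
tool_pos: [0.4981, -0.011, 0.2238]
tool_rot: [0.0, 0.898, -0.44, -0.0]
contact_force: [0.5, 0.1, -0.1]
gripper_width: 0.999
t 19.12 psi -52.3 tz 0.053 e6 -0.000 F [ 0.5  0.1 -0.1] j6 2.31 w 0.999
wheel_mid [318.8, 213.8] 0.86 [ 0.4999 -0.0088  0.139 ]
zero_mark [291.0, 179.3] 0.67 [ 0.5287 -0.0088  0.107 ]
pointer_tip [293.3, 178.1] 0.9 [ 0.5279 -0.0107  0.107 ]
```

View pics/c8.png

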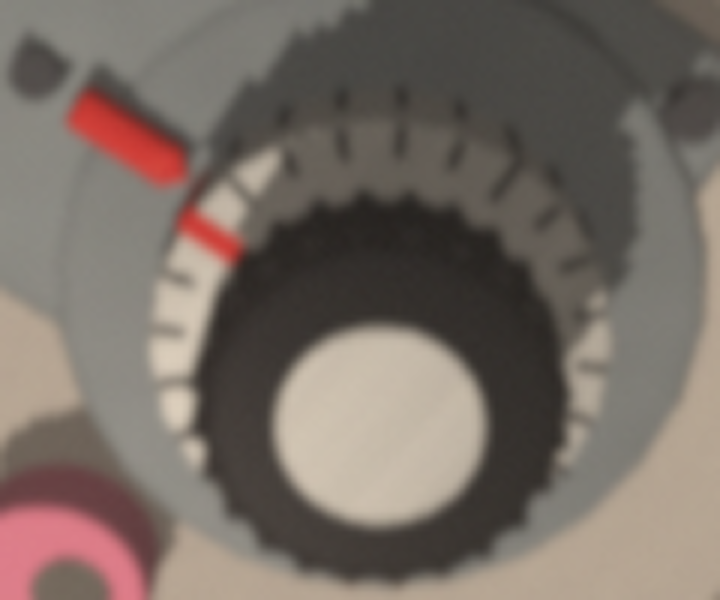

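View pics/scene8.png

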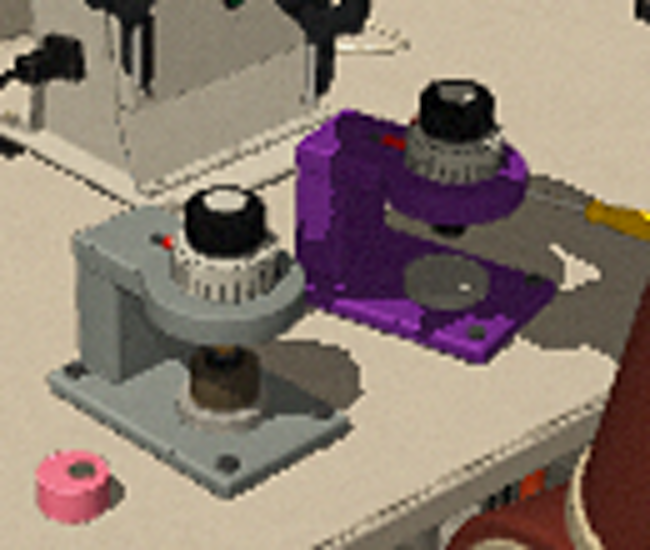

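```bash
python3 - <<'E'
from h import *
s=state()
for A in ([.4985,-.0112],[.4985,-.012],[.4995,-.0112]):
  for n,p,z in(('out',(291.2,186.2),.125),('in',(299.7,192.2),.125),('tip',(290.2,178),.108),('far',(273.3,168),.108)):
    v=atz('wrist',p,z,s)[:2]-A;print(n,np.degrees(np.arctan2(v[1],v[0])).round(1),np.linalg.norm(v).round(4),end='; ')
  print()
E
```

```text
out 3.4 0.0282; in 4.4 0.0203; tip 2.8 0.0313; far 3.8 0.0467; 
out 5.0 0.0282; in 6.7 0.0204; tip 4.3 0.0313; far 4.8 0.0468; 
out 3.5 0.0272; in 4.6 0.0193; tip 2.9 0.0303; far 3.9 0.0457;
```

```bash
python3 -c "
from plant import *
print(job_done(),state()['time'])"
```

```text
the job is handed in; nothing more can be done
the job is handed in; nothing more can be done
```

I turned the grey press's handwheel about 90° clockwise until the foot held the puck with about 19–20 N. I then turned only the scale ring about 107° clockwise, to the red pointer, and handed the job in at about 19 s.

**Pressing force:** I stopped about 19° past contact. The rise in wrist-joint torque gives about 18.6 N, and the angle past contact gives about 19.7 N. This is inferred, because I could not measure the foot force directly or check it again after letting go. The ring turned against almost no torque (about 0.02 N m), so the handwheel was not dragged along.

**Zero line:** After I let go and lifted, the wrist camera put the zero line at about 3.4–4.4° and the pointer at about 2.8–3.8°. That is within about 1°, against the 7° allowed. In that image the zero line's outer end came out about 2 mm nearer the axis than the stated 30 mm, so the absolute angles are slightly uncertain. The two readings shift together, so this hardly affects how well they match.

**Rest of the scene:** The gripper was open and clear above the press at hand-in. In the last scene picture the puck was still in place on the anvil. I did not check the vial, screwdriver or tape separately, but the arm never went near them.

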